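# Fit the U-bolt over the boom tube

## Task

A microscope's boom tube lies in its clamp bracket on the bench. From the three U-bolts standing in the storage rail take the one whose legs match the spacing of the bracket's two holes, lower it over the tube so that one leg goes down through each hole and its rubber cushion sits on the tube, and let go. Leave the other two U-bolts standing undisturbed in the rail.

Things in the scene. Friction and masses are not known exactly. Their poses are not given: they have to be found in the camera images.
- ubolt_medium: The fitting U-bolt, inverted: 10 mm steel bar, two legs 64 mm apart (centres), crown top 107 mm above the leg tips. Black cushion block on mid-crown: 16 mm thick in x, 44 mm long in y, from 54 to 112 mm above the tips (grip it across x, near the top); inverted-V underside, apex at 62 mm. Origin midway between the leg tips; y from leg to leg, z up. Loose, 0.1 to 0.16 kg.
- ubolt_narrow: Same shape and height as ubolt_medium but too narrow: legs 36 mm apart (centres), cushion 22 mm long. Origin midway between the leg tips; y from leg to leg, z up.
- ubolt_wide: Same shape and height as ubolt_medium but too wide: legs 92 mm apart (centres), cushion 44 mm long. Origin midway between the leg tips; y from leg to leg, z up.
- rail: Fixed grey storage rail, 60 mm (x) by 330 mm (y), 45 mm high, with a 14 mm slot along y, floor 8 mm above the worktop. The three U-bolts stand upright in it, crowns along y, in any order, 100 mm between middles. Their cushion tops stand 120 mm above the worktop: carry nothing into them. Legs leave the slot once lifted 45 mm. Origin under its middle, on the worktop.
- bracket: Fixed grey bracket, foot 90 x 160 mm; plate 70 x 140 mm, 10 mm thick, top 50 mm above the worktop. Two through holes at y = +32 and -32 mm, 26 mm wide in y, 34 mm in x, open down to 8 mm. Between them a 28 mm tube, 192 mm long, lies along x, its top at 82 mm. Origin on the worktop under the plate's middle, z up. A seated U-bolt has its crown along y, leg tips 21 mm above the worktop.

How it is judged:
By the outcome, as a careful person would: the job done as asked, in the order asked, and still so for the second after the job is handed in, with the robot touching nothing.
It also fails if it takes over 35 s, if anything falls off the work surface, if the arm or the gripper's body presses on something with over 40 N, if the wrist force passes 120 N, or if a joint passes its speed limit or range.

## Robot

A 7-joint arm with a two-finger parallel gripper is mounted at the origin on a cart in front of the work surface, level with it; the furniture and walls round the work are solid. World frame = base frame: x ahead of the robot, y to its left, z up, the work surface at z = 0. Lengths are in mm, angles in rad, forces in N, time in s.
With the tool pointing down it reaches from about 400 to 875 mm from the base axis. Payload 6.5 kg.
Tool frame: the origin (TCP) lies midway between the tips of the shut fingers; the grasp point (between the pads) lies 19 mm behind it; x points along the fingers, y is the direction in which the jaws open and shut, and the axes are right-handed (so a half turn about x gives the same grasp; the last joint's range is limited). The gripper opens to 85 mm and grips with 20 to 120 N. Pads are 22 mm wide; open, the fingers measure 114 mm over their backs; the gripper's body (76 mm by 85 mm) begins 54 mm behind the grasp point. The pads swing forward as they close: fully open they stand 13 mm farther back than shut.
Start: joints at [1.122, 0.536, -0.004, 1.538, 0.003, 1.067, -0.071], TCP at [242.783, -602.948, 231.29] pointing down, gripper open.
Joint ranges: [-2.7, 2.7], [-0.37, 2.16], [-1.27, 1.26], [0.24, 2.4], [-1.31, 4.45], [0.19, 1.91], [-2.76, 2.76]. Speed limits (rad/s): [2.39, 2.39, 3.14, 3.14, 3.14, 3.14, 3.14].

## Interface

Orientations are given as a rotation vector (axis times angle).
In Python, from station import * gives the robot as it stands.
- The arm moves only by the tool apply_moves, never from a script. Its argument "targets" is one flat list of numbers, 7 for each row, row after row: the shift along the world's x, y, z as a fraction of full scale, then the turn, a rotation vector about the world's x, y, z as a fraction of full scale, then the opening, from -1 (shut) to 1 (fully open), so that 0 is half open. A call has exactly 10 rows; each row shifts and turns the pose as measured when the row begins; what a row does not reach is not made up. Full scale, the value 1, is 40 mm for a shift and 0.1 rad for a turn. A row lasts 1/12 s, in which the tool goes at most 41.7 mm and 7.16 degrees, less where a joint would pass 70% of its speed; a pose out of reach is approached as far as the arm can. A call with a number of a shift or a turn outside -1 to 1 is refused whole. A call with a gripper value outside its range is refused whole. The fingers move at their own pace and stop on an object; "force" is the grip in N (left out, the last holds). Time passes only in rows, so rows that do not move let the fingers close, or fill a call up. It gives the time, the measured TCP pose, the force and the opening at its end, in the units of the state.
- read_state(): the state, without advancing time (a new reading comes with each control period).
- capture(name): name is "side" or "top" or "wrist"; returns the picture (480x640x3 uint8, red, green, blue); there is no depth.
- camera_info(name): a dict with "mtx" (3x3 intrinsics, pixels), "R" (3x3) and "t" (3): a world point X has camera coordinates R X + t. Camera axes: x right, y down, z forward; pixel columns grow to the right and rows downward; lengths in mm; the calibration is good to about 2 mm. A picture is of the moment at which its call begins: read the wrist's pose just before it. camera_info takes no time and is no camera call; for the wrist camera it gives the pose at the moment of the call.
- finish_job(): hands the job in, once; it reports no verdict.
The state is a dict: "t": time; "joints": joint angles; "qd": joint speeds; "joint_torque": joint torques, N m; "position": TCP position; "tcp_rot": TCP orientation; "ft_force": force on the tool from outside, world axes, zero at the start; "wrist_torque": the same for the moment, N m; "width": opening from 0.0 (shut) to 1.0 (fully open).
Only numpy, scipy, OpenCV 4.12 (cv2) and the standard library are available. Lean on these libraries where they do the work, as an engineer would, in place of code of your own. Each camera call takes 0.05 s, during which the arm holds its last target.

## Working session

There is one attempt and no reset: what is moved stays moved. The work goes in short steps, Python scripts to look and compute and a tool call to move; the robot and the scene stay as the last step left them, time stands still between calls to the robot, and variables do not carry over. Pictures are saved under pics/ and viewed, and the job is handed in when it is done.

Besides the shell and the picture viewer there is one more tool, called after "Request:" in YAML: its name, and indented under it one key for each argument. apply_moves: Moves the arm, as the interface text tells. Its arguments: {"type":"object","properties":{"targets":{"type":"array","items":{"type":"number","minimum":-1,"maximum":1}},"force":{"type":"number"}},"required":["targets"]}

```bash
mkdir -p pics
python3 - <<'E'
from station import *
import cv2
s=read_state();print(s)
for n in("side","top","wrist"):
    i=camera_info(n);print(n,i)
    cv2.imwrite(f"pics/{n}0.png",capture(n)[:,:,::-1])
E
```

```text
{'t': 0.0, 'joints': array([ 1.12177575,  0.53718978, -0.00444734,  1.53887547,  0.00261404,
        1.06730555, -0.07119458]), 'qd': array([ 0.00088032, -0.0007151 ,  0.00140266, -0.00057846, -0.00071074,
        0.00067997, -0.00024189]), 'joint_torque': array([-1.66465776e-03, -5.83405530e+01,  1.04788430e+00, -2.59091967e+01,
        1.23072174e-02,  9.63150262e-03,  4.34732954e-05]), 'position': array([ 242.54470501, -602.363137  ,  230.39680316]), 'tcp_rot': array([ 2.01197029,  0.39182551, -2.01293659]), 'ft_force': array([-0.02891683,  0.47636081, -0.02241322]), 'wrist_torque': array([-0.01070972,  0.07519252, -0.00074966]), 'width': 0.9970998307910366}
side {'mtx': array([[468.22645691,   0.        , 319.6931235 ],
       [  0.        , 468.22645691, 239.98269166],
       [  0.        ,   0.        ,   1.        ]]), 'R': array([[-0.98461832, -0.17278925,  0.02589656],
       [-0.08893323,  0.36806124, -0.92553865],
       [ 0.15039161, -0.91360538, -0.37776655]]), 't': array([510.38149245,  93.05805594, 785.40539862])}
top {'mtx': array([[453.44583852,   0.        , 314.99807771],
       [  0.        , 453.44583852, 241.14424527],
       [  0.        ,   0.        ,   1.        ]]), 'R': array([[ 1.69513089e-02, -9.99856150e-01,  5.76242187e-04],
       [-9.96242124e-01, -1.69389903e-02, -8.49393942e-02],
       [ 8.49369366e-02,  8.65757170e-04, -9.96385953e-01]]), 't': array([-15.13666695, 525.85385914, 865.65006814])}
wrist {'mtx': array([[369.35162467,   0.        , 316.59675737],
       [  0.        , 369.35162467, 241.33306657],
       [  0.        ,   0.        ,   1.        ]]), 'R': array([[ 0.37311203, -0.92778314, -0.00241853],
       [-0.89460744, -0.36045872,  0.26409666],
       [-0.24589621, -0.09637401, -0.96449319]]), 't': array([-648.29151234,  -35.09723248,  379.47529119])}
```

View pics/side0.png

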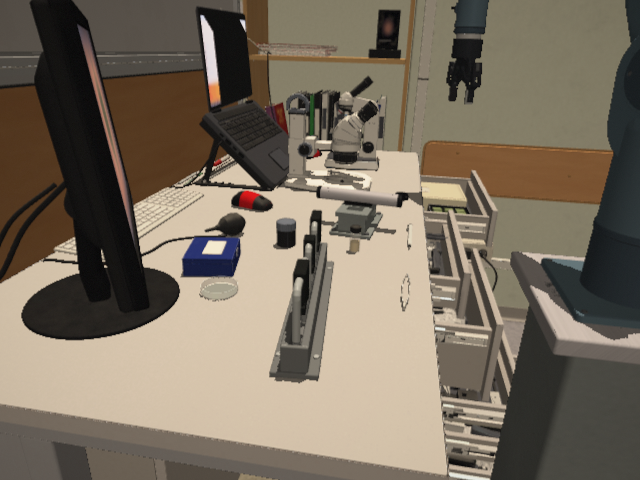

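View pics/top0.png

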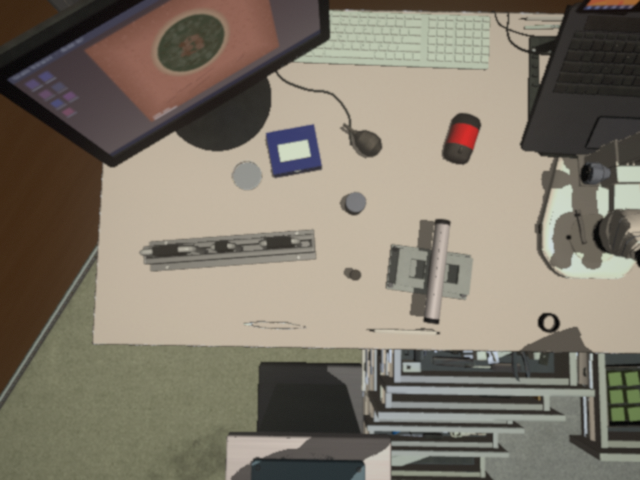

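View pics/wrist0.png

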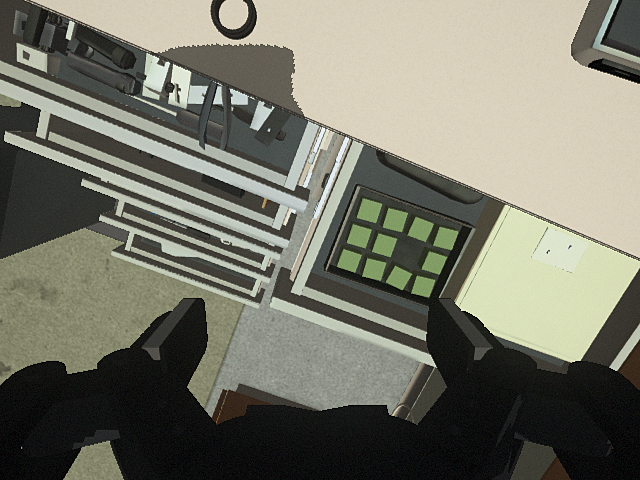

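The top view shows the rail at about (230,250) with three U-bolts. The bracket is at (430,270), and the tube runs nearly along the image columns. I'll zoom in on both.

```bash
cat > h.py <<'E'
from station import *
import numpy as np, cv2
def proj(i,X):
    c=np.atleast_2d(X)@i["R"].T+i["t"]; p=c@i["mtx"].T; return p[:,:2]/p[:,2:]
def back(i,uv,z):
    d=np.linalg.inv(i["mtx"])@np.array([uv[0],uv[1],1.]); C=-i["R"].T@i["t"]; d=i["R"].T@d
    return C+d*(z-C[2])/d[2]
E
python3 - <<'E'
from h import *
a=cv2.imread("pics/top0.png")
cv2.imwrite("pics/topz_rail.png",cv2.resize(a[215:285,130:330],None,fx=4,fy=4,interpolation=cv2.INTER_CUBIC))
cv2.imwrite("pics/topz_br.png",cv2.resize(a[210:330,370:490],None,fx=5,fy=5,interpolation=cv2.INTER_CUBIC))
b=cv2.imread("pics/side0.png")
cv2.imwrite("pics/sidez.png",cv2.resize(b[170:390,250:450],None,fx=2.7,fy=2.7,interpolation=cv2.INTER_CUBIC))
i=camera_info("top")
for uv in[(143,240),(315,231),(316,258),(146,270)]:print(back(i,uv,0).round())
E
```

```text
[524. 339.   0.]
[548.  -6.   0.]
[494.  -9.   0.]
[464. 330.   0.]
```

View pics/topz_rail.png

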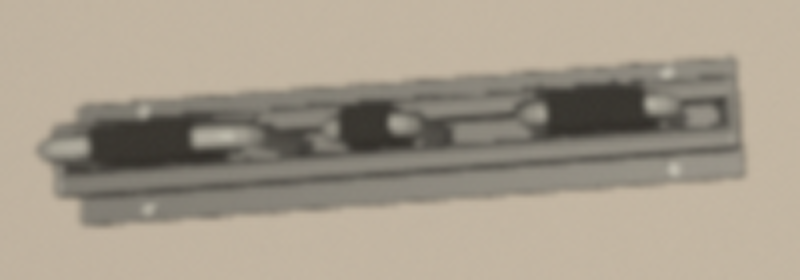

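View pics/topz_br.png

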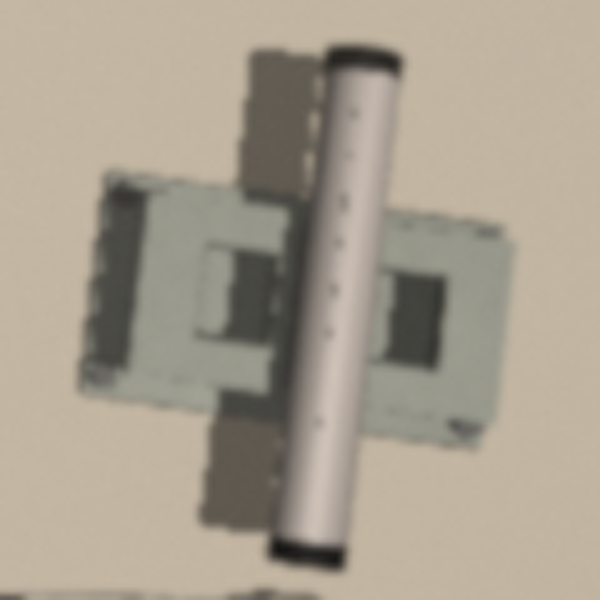

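View pics/sidez.png

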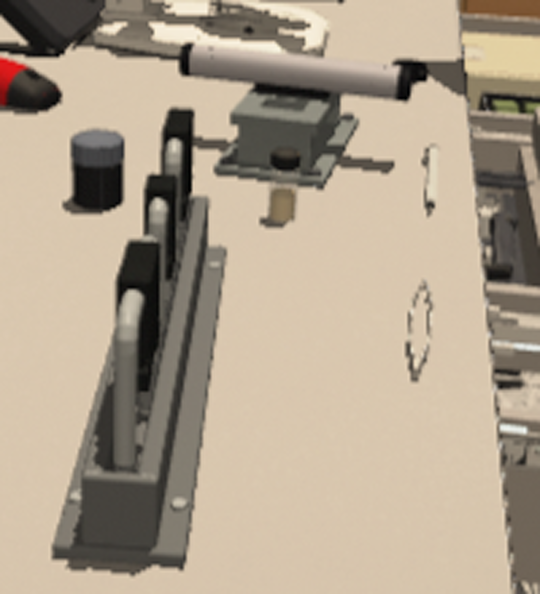

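Run:
```python
from h import *
from scipy.spatial.transform import Rotation as Ro
i=camera_info("top")
r=lambda u,v:(130+u/4-.375,215+v/4-.375)
b=lambda u,v:(370+u/5-.4,210+v/5-.4)
for n,p in dict(med=(595,111),medL=(545,112),medR=(645,108),nar=(365,125),widL=(90,142),widR=(190,141)).items(): print(n,back(i,r(*p),120).round(1))
for n,p in dict(t0=(364,50),t1=(306,562)).items(): print(n,back(i,b(*p),75).round(1))
for n,p in dict(hl1=(208,245),hl2=(198,338),hr1=(445,277),hr2=(438,369)).items(): print(n,back(i,b(*p),50).round(1))
for n,p in dict(pr1=(515,240),pr2=(492,420),).items(): print(n,back(i,b(*p),50).round(1))
s=read_state();w=camera_info("wrist");C=-w["R"].T@w["t"];print("cam",C,"tcp",s["position"])
print(Ro.from_rotvec(s["tcp_rot"]).as_matrix().round(3))
```

```text
med [514.5  57.5 120. ]
medL [513.7  79.2 120. ]
medR [516.2  35.7 120. ]
nar [506.7 157.4 120. ]
widL [497.2 276.6 120. ]
widR [498.4 233.2 120. ]
t0 [ 565.5 -241.2   75. ]
t1 [ 377.9 -218.9   75. ]
hl1 [ 493.6 -188.7   50. ]
hl2 [ 458.5 -184.9   50. ]
hr1 [ 483.1 -278.2   50. ]
hr2 [ 448.4 -275.3   50. ]
pr1 [ 497.5 -304.9   50. ]
pr2 [ 429.7 -295.4   50. ]
cam [ 303.81988505 -577.60431944  373.82133391] tcp [ 242.62135548 -602.52065029  230.63713421]
[[-0.001  0.374 -0.928]
 [ 0.001 -0.928 -0.374]
 [-1.    -0.001  0.   ]]
```

The medium U-bolt is the rail's lowest-y one, at about (514,57) with yaw +0.085. The bracket is at about (471,-231) with yaw -0.115. I'll move above the U-bolt first.

Request:
apply_moves:
  targets: [0.3,0.8,0.1,0,0,0.7,1,0.3,0.8,0.1,0,0,0.7,1,0.3,0.8,0.1,0,0,0.7,1,0.3,0.8,0.1,0,0,0.7,1,0.3,0.8,0,0,0,0.7,1,0.3,0.8,0,0,0,0.7,1,0.3,0.8,0,0,0,0.7,1,0.3,0.8,0,0,0,0.7,1,0.3,0.8,0,0,0,0.7,1,0.3,0.8,0,0,0,0.7,1]
  force: 40

```text
t: 0.98
position: [357.7, -274.5, 244.1]
tcp_rot: [1.54, 0.947, -1.552]
ft_force: [0.6, -0.5, -0.5]
width: 1.0
```

Run:
```python
from h import *
import pickle
i=camera_info("wrist");a=capture("wrist");pickle.dump((i,a),open("w1.pkl","wb"))
cv2.imwrite("pics/w1.png",a[:,:,::-1]);print(read_state()["position"],proj(i,[[471,-231,50]]))
```

```text
[ 360.59438992 -267.31313072  244.06276817] [[412.5960382  110.46936071]]
```

View pics/w1.png

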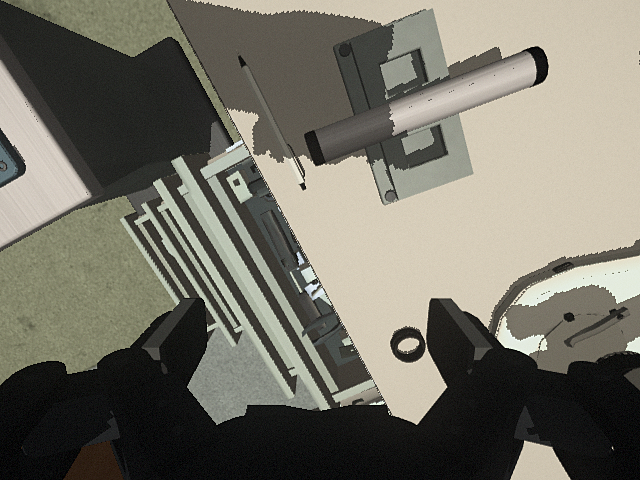

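Request:
apply_moves:
  targets: [0.4,0.8,0,0,0,0.57,1,0.4,0.8,0,0,0,0.57,1,0.4,0.8,0,0,0,0.57,1,0.4,0.8,0,0,0,0.57,1,0.4,0.8,0,0,0,0.57,1,0.4,0.8,0,0,0,0.57,1,0.4,0.8,0,0,0,0.57,1,0.4,0.8,0,0,0,0.57,1,0.4,0.8,0,0,0,0.57,1,0.3,0.6,0,0,0,0.5,1]

```text
t: 1.87
position: [516.8, 52.2, 244.4]
tcp_rot: [1.114, 1.26, -1.124]
ft_force: [-0.1, -0.5, 0.5]
width: 1.0
```

The wrist view shows the bracket plate, with holes at about (403,70) and (420,145) and the tube running from (315,147) to (540,66). This agrees with the top-camera estimate. I'll capture the U-bolt now.

Run:
```python
from h import *
import pickle
from scipy.spatial.transform import Rotation as Ro
s=read_state();i=camera_info("wrist");a=capture("wrist")
print(s["position"],Ro.from_rotvec(s["tcp_rot"]).as_matrix().round(3),proj(i,[[514.5,57.5,120]]))
pickle.dump((i,a),open("w2.pkl","wb"))
cv2.imwrite("pics/w2.png",a[:,:,::-1])
i1,a1=pickle.load(open("w1.pkl","rb"))
cv2.imwrite("pics/w1z.png",cv2.resize(a1[0:210,300:560,::-1],None,fx=2.85,fy=2.85,interpolation=cv2.INTER_CUBIC))
```

```text
[516.75313841  52.23117533 244.39392357] [[-0.001  0.993  0.121]
 [-0.007  0.121 -0.993]
 [-1.    -0.002  0.007]] [[315.92060757 225.23018417]]
```

View pics/w2.png

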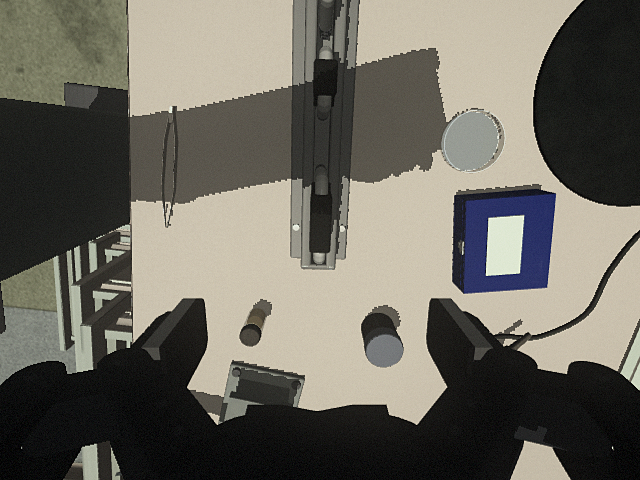

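View pics/w1z.png

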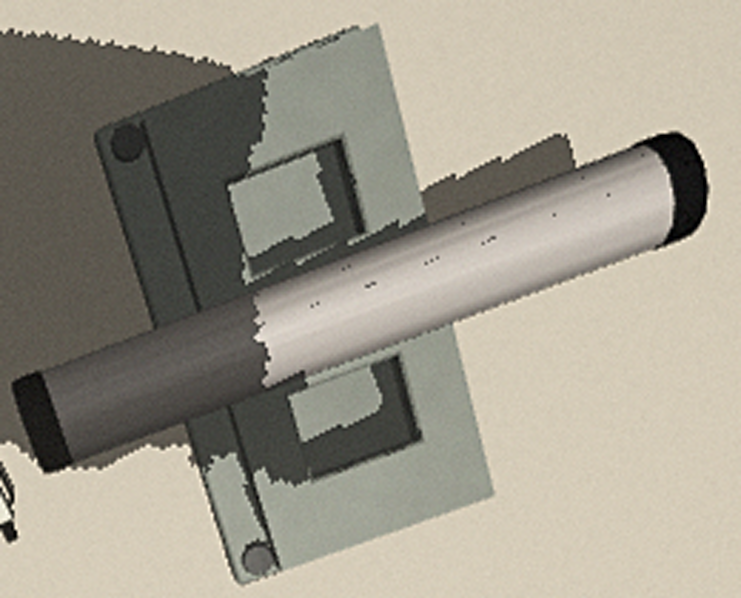

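Run:
```python
from h import *
import pickle
i,a=pickle.load(open("w1.pkl","rb"))
f=lambda u,v:(300+u/2.85,v/2.85)
for p in[(228,182),(343,138),(313,477),(421,437),(493,493),(378,25)]:print(back(i,f(*p),50).round(1))
i,a=pickle.load(open("w2.pkl","rb"))
c=a[150:280,270:380,::-1]
c=cv2.convertScaleAbs(c,alpha=2.2)
for X in ([514.5,57.5,120],):
    pass
cv2.imwrite("pics/w2z.png",cv2.resize(c,None,fx=4.5,fy=4.5,interpolation=cv2.INTER_CUBIC))
```

```text
[ 461.1 -184.8   50. ]
[ 495.6 -189.2   50. ]
[ 450.  -274.3   50. ]
[ 484.7 -278.3   50. ]
[ 498.6 -304.7   50. ]
[ 515.6 -167.    50. ]
```

View pics/w2z.png

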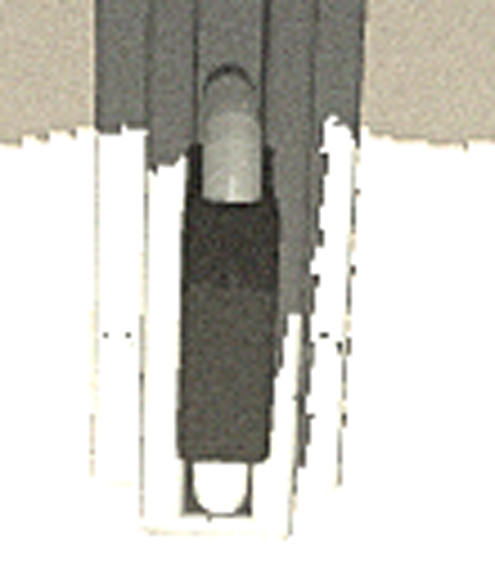

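Run:
```python
from h import *
import pickle
i,a=pickle.load(open("w2.pkl","rb"))
f=lambda u,v:(270+u/4.5,150+v/4.5)
for p in[(183,285),(277,285),(179,458),(268,458)]:print(back(i,f(*p),120).round(1))
```

```text
[509.6  65.9 120. ]
[524.8  67.8 120. ]
[512.3  36.5 120. ]
[527.2  38.3 120. ]
```

Cushion centre is at about (517,57.5). The crease in the picture is a shadow edge. Now descending.

Request:
apply_moves:
  targets: [0,0.13,-0.2,0.07,0,-0.36,1,0,0,-0.6,0,0,0,1,0,0,-0.6,0,0,0,1,0,0,-0.6,0,0,0,1,0,0,-0.6,0,0,0,1,0,0,-0.6,0,0,0,1,0,0,-0.4,0,0,0,1,0,0,-0.2,0,0,0,1,0,0,0,0,0,0,1,0,0,0,0,0,0,1]

```text
t: 2.75
position: [519.5, 64.3, 86.4]
tcp_rot: [1.147, 1.254, -1.136]
ft_force: [0.1, 0.9, 0.3]
width: 1.0
```

Run:
```python
from h import *
from scipy.spatial.transform import Rotation as Ro
s=read_state();i=camera_info("wrist");a=capture("wrist")
print(s["position"],s["ft_force"],Ro.from_rotvec(s["tcp_rot"]).as_matrix().round(3))
cv2.imwrite("pics/w3.png",a[:,:,::-1])
```

```text
[519.46486363  64.32449248  86.36022145] [0.10241145 0.88124209 0.32765377] [[ 0.003  0.996  0.092]
 [ 0.006  0.092 -0.996]
 [-1.     0.003 -0.006]]
```

View pics/w3.png

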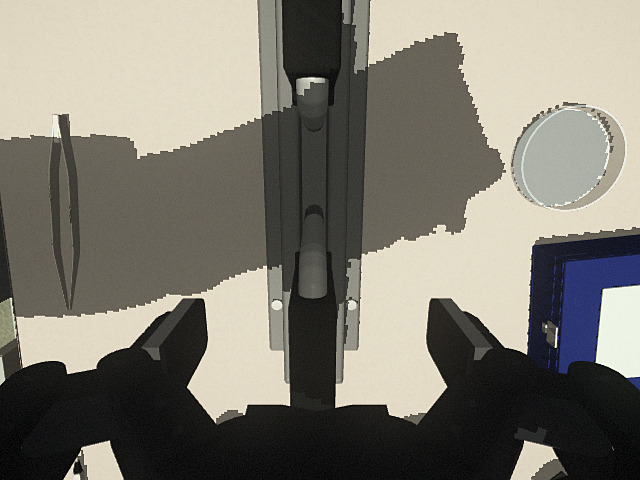

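The cushion is centred between the fingers (column 313 against 317). I'll shift y by -7 mm and close.

Request:
apply_moves:
  targets: [-0.03,-0.17,-0.05,-0.06,0,-0.05,1,0,0,0,0,0,0,1,0,0,0,0,0,0,-1,0,0,0,0,0,0,-1,0,0,0,0,0,0,-1,0,0,0,0,0,0,-1,0,0,0,0,0,0,-1,0,0,0,0,0,0,-1,0,0,0,0,0,0,-1,0,0,0,0,0,0,-1]
  force: 50

```text
t: 3.63
position: [521.1, 56.6, 89.2]
tcp_rot: [1.15, 1.24, -1.139]
ft_force: [-1.1, -0.7, 0.3]
width: 0.18
```

Run:
```python
from h import *
from scipy.spatial.transform import Rotation as Ro
s=read_state();i=camera_info("wrist");a=capture("wrist")
print(s["position"],s["ft_force"],s["wrist_torque"],s["width"],Ro.from_rotvec(s["tcp_rot"]).as_matrix().round(3))
cv2.imwrite("pics/w4.png",a[:,:,::-1])
```

```text
[521.09856925  56.62508563  89.21781982] [-1.11122792 -0.745699    0.27108355] [-0.10581746  0.01368197  0.02916328] 0.18025107662176423 [[ 0.01   0.996  0.086]
 [-0.001  0.086 -0.996]
 [-1.     0.01   0.002]]
```

View pics/w4.png

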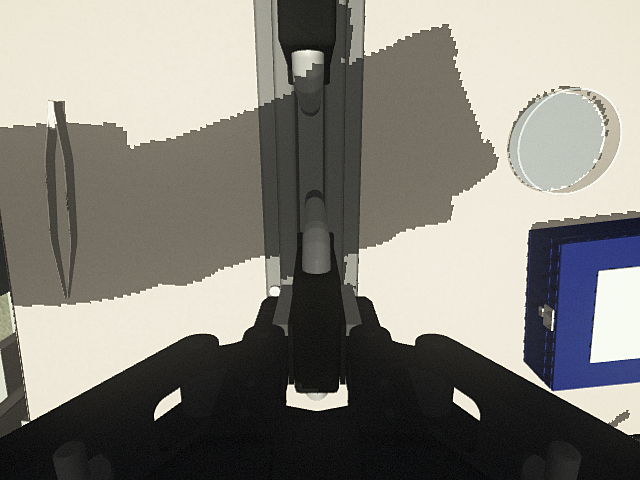

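Gripped at width 0.18, about 15 mm. Now lifting straight up.

Request:
apply_moves:
  targets: [0,0,0.15,0,0,0,-1,0,0,0.25,0,0,0,-1,0,0,0.3,0,0,0,-1,0,0,0.4,0,0,0,-1,0,0,0.5,0,0,0,-1,0,0,0.5,0,0,0,-1,0,0,0.5,0,0,0,-1,0,0,0.4,0,0,0,-1,0,0,0.3,0,0,0,-1,0,0,0,0,0,0,-1]

```text
t: 4.52
position: [519.7, 57.6, 234.8]
tcp_rot: [1.15, 1.24, -1.135]
ft_force: [0.4, 0.3, -1.1]
width: 0.176
```

Run:
```python
from h import *
from scipy.spatial.transform import Rotation as Ro
s=read_state();i=camera_info("side");a=capture("side")
print(s["position"],s["ft_force"],s["wrist_torque"],s["width"],Ro.from_rotvec(s["tcp_rot"]).as_matrix().round(3))
cv2.imwrite("pics/s5.png",cv2.resize(a[100:400,180:480,::-1],None,fx=2,fy=2))
```

```text
[519.74302913  57.63661643 234.8460693 ] [ 0.44593801  0.25223485 -1.08492715] [ 0.02314891 -0.03062768 -0.04707675] 0.17646189606815593 [[ 0.012  0.996  0.088]
 [ 0.001  0.088 -0.996]
 [-1.     0.012  0.   ]]
```

View pics/s5.png

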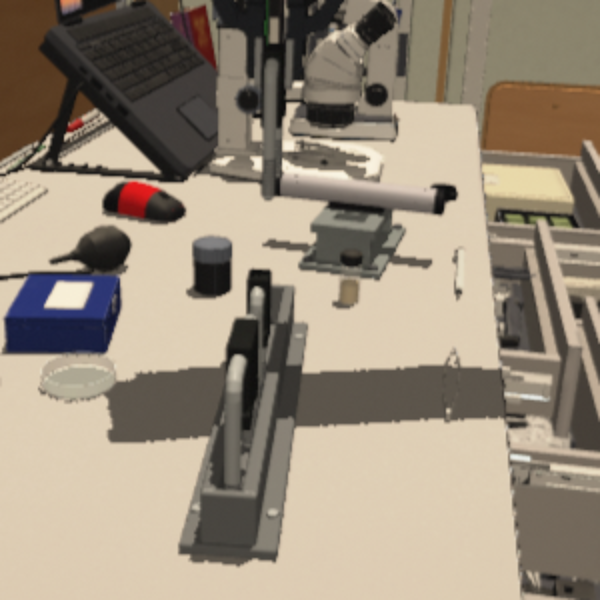

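The U-bolt is lifted clear, at zoomed (272,120) with its legs free, and the other two stand undisturbed. Now carrying it to the bracket.

Request:
apply_moves:
  targets: [-0.05,-0.4,0,0,0.1,-0.2,-1,-0.13,-0.8,0,0,0,-0.2,-1,-0.13,-0.8,0,0,0,-0.2,-1,-0.13,-0.8,0,0,0,-0.2,-1,-0.13,-0.8,0,0,0,-0.2,-1,-0.13,-0.8,0,0,0,-0.2,-1,-0.13,-0.8,0,0,0,-0.2,-1,-0.13,-0.8,0,0,0,-0.2,-1,-0.1,-0.6,0,0,0,-0.2,-1,-0.05,-0.2,0,0,0,-0.2,-1]

```text
t: 5.4
position: [465.5, -220.1, 229.3]
tcp_rot: [1.292, 1.163, -1.291]
ft_force: [0.1, -0.3, -1.3]
width: 0.177
```

Run:
```python
from h import *
from scipy.spatial.transform import Rotation as Ro
s=read_state()
print(s["position"],s["ft_force"],s["width"],Ro.from_rotvec(s["tcp_rot"]).as_matrix().round(3))
```

```text
[ 465.52824034 -220.07939409  229.2821027 ] [ 0.12132466 -0.3261181  -1.28429218] 0.17691575839386814 [[-0.005  0.994 -0.11 ]
 [ 0.006 -0.11  -0.994]
 [-1.    -0.006 -0.006]]
```

Request:
apply_moves:
  targets: [0.16,-0.25,-0.2,-0.06,-0.05,-0.08,-1,0,0,-0.3,0,0,0,-1,0,0,-0.3,0,0,0,-1,0,0,-0.1,0,0,0,-1,0,0,0,0,0,0,-1,0,0,0,0,0,0,-1,0,0,0,0,0,0,-1,0,0,0,0,0,0,-1,0,0,0,0,0,0,-1,0,0,0,0,0,0,-1]

```text
t: 6.23
position: [474.3, -227.4, 188.9]
tcp_rot: [1.296, 1.154, -1.293]
ft_force: [0.3, 0.1, -2.2]
width: 0.18
```

Run:
```python
from h import *
from scipy.spatial.transform import Rotation as Ro
s=read_state()
print(s["position"],s["ft_force"],s["width"],Ro.from_rotvec(s["tcp_rot"]).as_matrix().round(3))
for n in("wrist","side"):
    a=capture(n)
    if n=="side": a=cv2.resize(a[90:270,250:450],None,fx=3,fy=3,interpolation=cv2.INTER_CUBIC)
    cv2.imwrite(f"pics/{n}6.png",a[:,:,::-1])
```

```text
[ 474.25895046 -227.35795387  188.86744275] [ 0.26077991  0.07154981 -2.17166969] 0.18039513037152616 [[ 0.     0.993 -0.116]
 [ 0.002 -0.116 -0.993]
 [-1.    -0.    -0.002]]
```

View pics/wrist6.png

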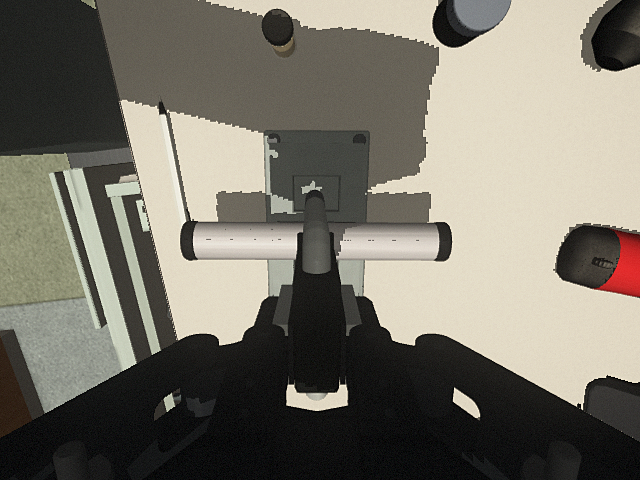

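View pics/side6.png

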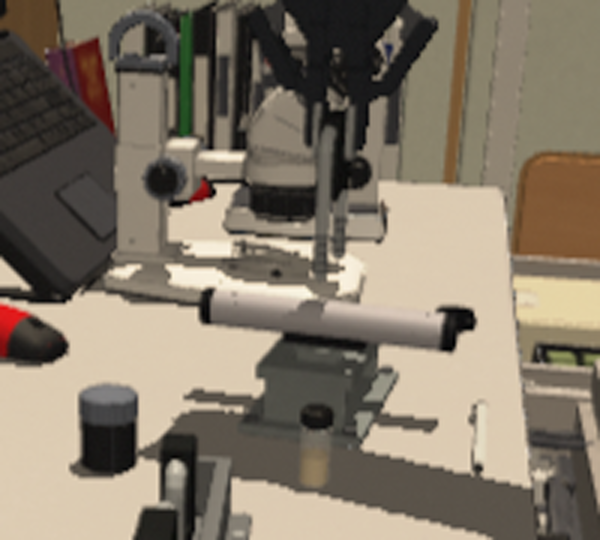

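Run:
```python
from h import *
i=camera_info("wrist");s=read_state();p=s["position"];y=np.array([.116,.993,0])
x=np.array([.993,-.116,0])
for d in(37,27):
  q=p+d*y; q[2]=108; print(d,proj(i,q).round(1))
q=p+22*y; q[2]=p[2]-81+112; print("cushion +y top edge",proj(i,q).round(1))
c=np.array([472,-231.7,50])
for a in(45,19): print([proj(i,c+a*y+b*x).round(0).tolist() for b in(-17,17)])
for b in (-96,96): print("tube",proj(i,np.array([472,-231.7,68])+b*x).round(0))
```

```text
37 [[318.1 191.8]]
27 [[318.1 208.1]]
cushion +y top edge [[319.5 283.3]]
[[[293.0, 177.0]], [[338.0, 177.0]]]
[[[294.0, 211.0]], [[338.0, 211.0]]]
tube [[186. 241.]]
tube [[445. 241.]]
```

Predicted hole, tube and leg-tip positions match the image within about 2 px. I'll make a small correction and then lower it.

Request:
apply_moves:
  targets: [-0.04,-0.11,0,0,0,0,-1,0,0,0,0,0,0,-1,0,0,-0.3,0,0,0,-1,0,0,-0.3,0,0,0,-1,0,0,-0.3,0,0,0,-1,0,0,-0.3,0,0,0,-1,0,0,-0.3,0,0,0,-1,0,0,-0.15,0,0,0,-1,0,0,-0.05,0,0,0,-1,0,0,0,0,0,0,-1]

```text
t: 7.17
position: [471.2, -233.6, 114.3]
tcp_rot: [1.298, 1.152, -1.295]
ft_force: [-0.5, 1.0, -1.8]
width: 0.174
```

Run:
```python
from h import *
from scipy.spatial.transform import Rotation as Ro
s=read_state()
print(s["position"],s["ft_force"],s["wrist_torque"],s["width"],Ro.from_rotvec(s["tcp_rot"]).as_matrix().round(3))
for n in("wrist","side"):
    a=capture(n)
    if n=="side": a=cv2.resize(a[90:270,250:450],None,fx=3,fy=3,interpolation=cv2.INTER_CUBIC)
    cv2.imwrite(f"pics/{n}7.png",a[:,:,::-1])
```

```text
[ 471.22386876 -233.55391234  114.31631526] [-0.45279914  1.03039589 -1.75383   ] [-0.03416979  0.01275225 -0.01150512] 0.1742738930392756 [[ 0.     0.993 -0.119]
 [ 0.002 -0.119 -0.993]
 [-1.     0.    -0.002]]
```

View pics/wrist7.png

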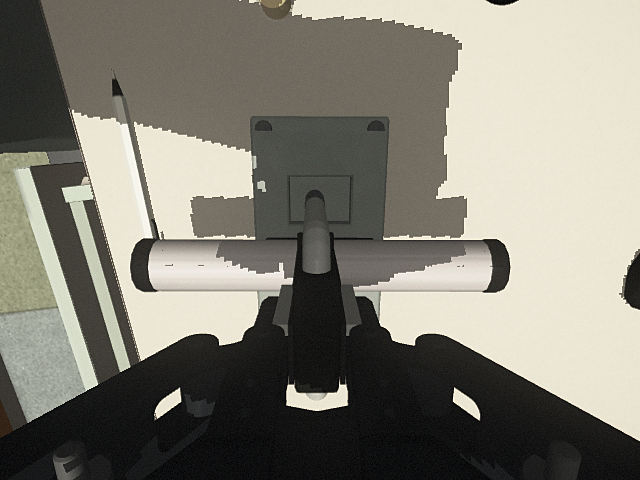

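View pics/side7.png

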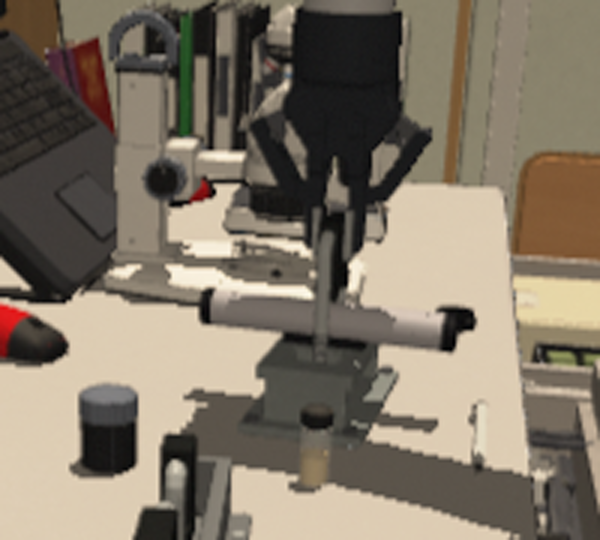

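The leg is inside the hole with margin all round. Lowering slowly to seat it.

Request:
apply_moves:
  targets: [0,0.04,-0.05,0,0,0,-1,0,0,-0.05,0,0,0,-1,0,0,-0.05,0,0,0,-1,0,0,-0.05,0,0,0,-1,0,0,-0.05,0,0,0,-1,0,0,-0.03,0,0,0,-1,0,0,-0.02,0,0,0,-1,0,0,0,0,0,0,-1,0,0,0,0,0,0,-1,0,0,0,0,0,0,-1]

```text
t: 8.1
position: [473.6, -232.8, 104.3]
tcp_rot: [1.299, 1.145, -1.292]
ft_force: [-0.1, -0.0, -1.7]
width: 0.18
```

No contact yet, so I'll lower a few millimetres more.

Request:
apply_moves:
  targets: [0,0,-0.03,0,0,0,-1,0,0,-0.03,0,0,0,-1,0,0,-0.03,0,0,0,-1,0,0,-0.02,0,0,0,-1,0,0,0,0,0,0,-1,0,0,0,0,0,0,-1,0,0,0,0,0,0,-1,0,0,0,0,0,0,-1,0,0,0,0,0,0,-1,0,0,0,0,0,0,-1]

```text
t: 8.93
position: [474.1, -232.9, 102.5]
tcp_rot: [1.298, 1.144, -1.293]
ft_force: [-0.2, 0.0, 0.2]
width: 0.177
```

Request:
apply_moves:
  targets: [0,0,-0.05,0,0,0,-1,0,0,-0.05,0,0,0,-1,0,0,-0.05,0,0,0,-1,0,0,0,0,0,0,-1,0,0,0,0,0,0,-1,0,0,0,0,0,0,-1,0,0,0,0,0,0,-1,0,0,0,0,0,0,-1,0,0,0,0,0,0,-1,0,0,0,0,0,0,-1]

```text
t: 9.77
position: [474.5, -233.0, 102.4]
tcp_rot: [1.295, 1.143, -1.296]
ft_force: [-0.9, -0.6, 2.2]
width: 0.183
```

Run:
```python
from h import *
s=read_state()
print(s["position"],s["ft_force"],s["wrist_torque"],s["width"])
for n in("wrist","side"):
    a=capture(n)
    if n=="side": a=cv2.resize(a[90:270,250:450],None,fx=3,fy=3,interpolation=cv2.INTER_CUBIC)
    cv2.imwrite(f"pics/{n}8.png",a[:,:,::-1])
```

```text
[ 474.49479912 -233.01433625  102.38831711] [-0.87168232 -0.61742394  2.21530316] [0.04654926 0.18364842 0.01126316] 0.18274193426783786
```

View pics/side8.png

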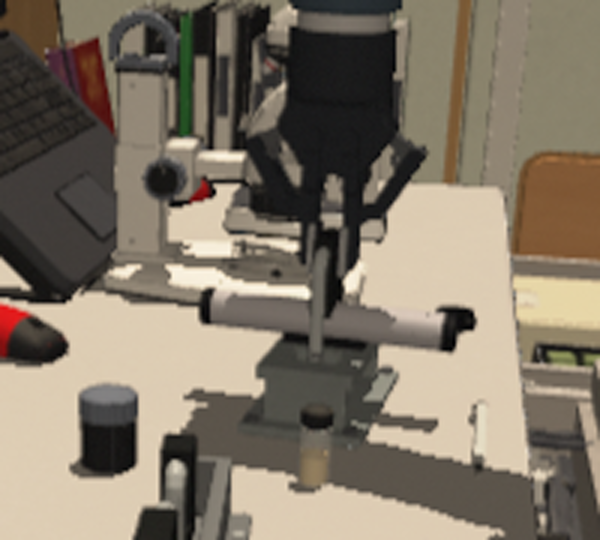

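View pics/wrist8.png

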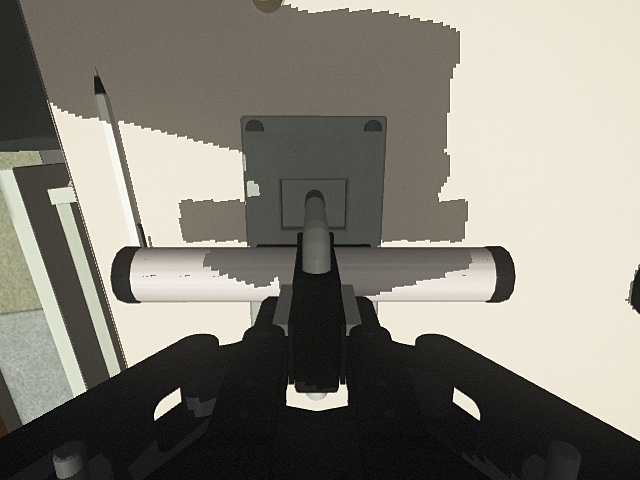

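Run:
```python
from h import *
from scipy.spatial.transform import Rotation as Ro
s=read_state()
print(Ro.from_rotvec(s["tcp_rot"]).as_matrix().round(4), s["position"],s["ft_force"])
i=camera_info("side");R=Ro.from_rotvec(s["tcp_rot"]).as_matrix()
y=np.array([.12,.993,0]);
for n,c in(("br",np.array([474.,-232,0])),):
  for z in (50,80,115): print(proj(i,c+37*y+[0,0,z]),(proj(i,c+37*y+[0,0,z])-[250,90])*3)
```

```text
[[ 0.0043  0.9928 -0.1196]
 [-0.0053 -0.1196 -0.9928]
 [-1.      0.0049  0.0047]] [ 474.4835594  -233.00294477  102.4343126 ] [ 0.41933517 -0.21408586 -0.11509534]
[[353.92126558 208.83910917]] [[311.76379675 356.51732751]]
[[354.66880488 195.55871072]] [[314.00641465 316.67613217]]
[[355.56251511 179.68151488]] [[316.68754533 269.04454465]]
```

Run:
```python
from h import *
a=capture("side")
cv2.imwrite("pics/s9.png",cv2.resize(cv2.convertScaleAbs(a[160:225,325:395,::-1],alpha=1.8),None,fx=8,fy=8,interpolation=cv2.INTER_CUBIC))
```

```text
(no output)
```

View pics/s9.png

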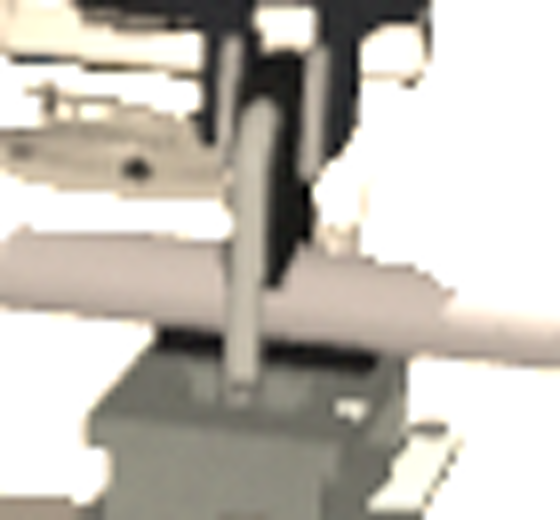

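The leg's lean in the image (0.042) matches a vertical one (about 0.056), so the U-bolt is upright and seated. Releasing.

Request:
apply_moves:
  targets: [0,0,0,0,0,0,-0.5,0,0,0,0,0,0,-0.4,0,0,0,0,0,0,-0.2,0,0,0,0,0,0,0,0,0,0,0,0,0,0.4,0,0,0,0,0,0,0.8,0,0,0,0,0,0,1,0,0,0,0,0,0,1,0,0,0,0,0,0,1,0,0,0,0,0,0,1]

```text
t: 10.75
position: [475.0, -233.2, 102.7]
tcp_rot: [1.296, 1.142, -1.295]
ft_force: [-0.7, 0.3, 0.5]
width: 0.999
```

Run:
```python
from h import *
s=read_state();print(s["position"],s["ft_force"],s["width"])
a=capture("wrist");cv2.imwrite("pics/w10.png",a[:,:,::-1])
```

```text
[ 475.02213546 -233.22175918  102.67045509] [-0.66790625  0.27017882  0.48694873] 0.9994908373702096
```

View pics/w10.png

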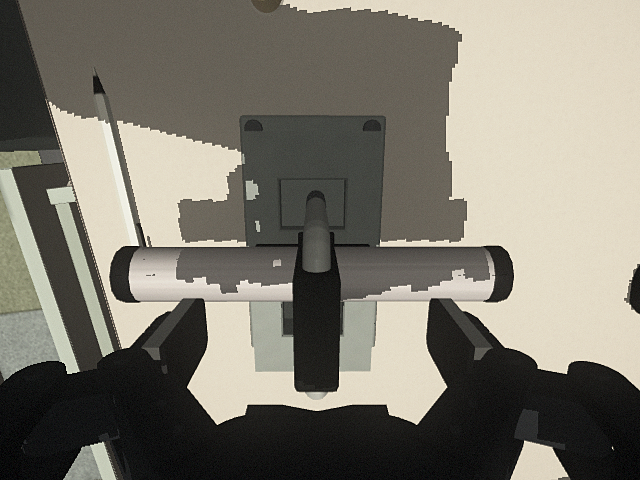

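The U-bolt stands free and the fingers are clear on both sides. Retracting upward.

Request:
apply_moves:
  targets: [0,0,0.2,0,0,0,1,0,0,0.4,0,0,0,1,0,0,0.5,0,0,0,1,0,0,0.5,0,0,0,1,0,0,0.5,0,0,0,1,0,0,0.5,0,0,0,1,0,0,0.3,0,0,0,1,0,0,0.1,0,0,0,1,0,0,0,0,0,0,1,0,0,0,0,0,0,1]

```text
t: 11.63
position: [473.6, -232.0, 231.7]
tcp_rot: [1.295, 1.143, -1.294]
ft_force: [-0.8, -0.6, -0.2]
width: 1.0
```

Run:
```python
from h import *
s=read_state();print(s["position"],s["ft_force"],s["width"],s["t"])
a=capture("wrist");b=capture("side")
b=cv2.resize(b[130:380,230:430],None,fx=2.4,fy=2.4,interpolation=cv2.INTER_CUBIC)
cv2.imwrite("pics/w11.png",a[:,:,::-1]);cv2.imwrite("pics/s11.png",b[:,:,::-1])
```

```text
[ 473.63689104 -231.98971501  231.73944191] [-0.82972439 -0.63091049 -0.16007705] 0.9999836842903699 11.6333
```

View pics/w11.png

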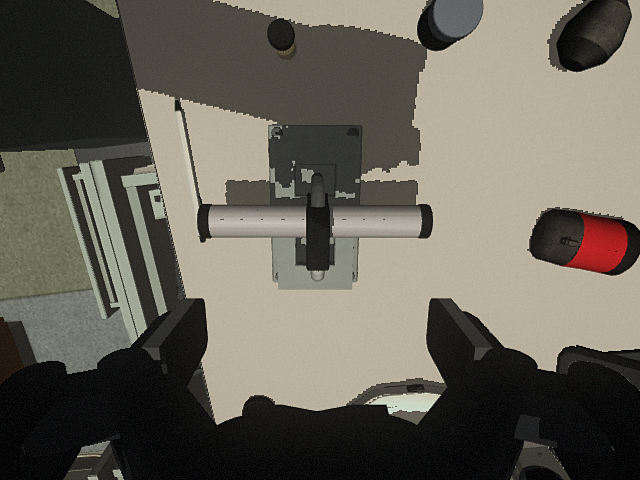

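View pics/s11.png

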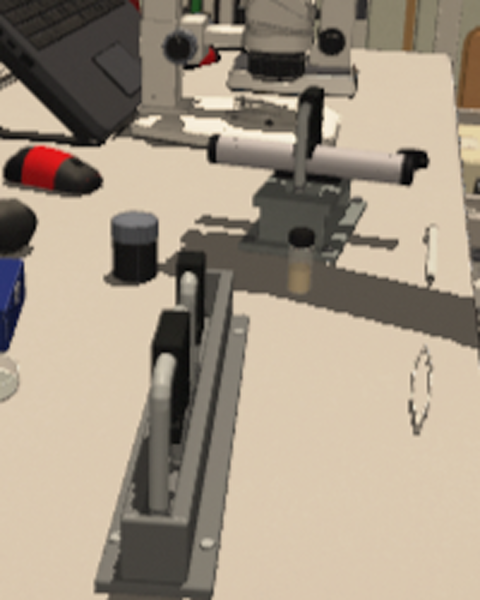

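Both views show the U-bolt upright on the tube with its legs in the holes, and the other two standing in the rail. Handing in.

Run:
```python
from station import *
print(finish_job())
```

```text
the job is handed in; nothing more can be done
None
```

The medium U-bolt, which stood at the rail's lowest-y end, is now on the tube with one leg down through each bracket hole and its cushion resting on the tube. I released it, raised the gripper clear and handed the job in at about 11.7 s.

- **Seating:** contact came with the tool at 102.4 mm, against the 102 mm I expected, and the measured force was only a few newtons.
- **Last pictures:** after release and retreat, the wrist and side views show the U-bolt standing upright with its legs in the holes. The narrow and wide U-bolts still stand in the rail, and the gripper is about 130 mm above where it let go.
- **Disagreements:** the top and wrist cameras differed by about 2 mm on the bracket and 3 mm on the U-bolt, well inside the hole clearance. No check failed.

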